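Square the calibration glass into the corner of the filling bed

ROBOT

A 7-joint arm with a two-finger parallel gripper is mounted at the origin on the work surface. World frame = base frame: x ahead of the robot, y to its left, z up, the work surface at z = 0. Lengths are in mm, angles in rad, forces in N, time in s.
With the tool pointing down it reaches from about 400 to 850 mm from the base axis. Payload 6.9 kg.
Tool frame: the origin (TCP) lies at the centre of the arm's flange, where the gripper is bolted on; the fingertips stand 173 mm ahead of it and the grasp point (between the pads) lies 155 mm ahead of it; z points along the fingers, y is the line along which they close (so a half turn about z gives the same grasp; the last joint's range is limited). The gripper opens to 85 mm and grips with 20 to 120 N. Pads are 22 mm wide; open, the fingers measure 114 mm over their backs; the gripper's body (76 mm by 85 mm) begins 54 mm behind the grasp point. The pads swing forward as they close: fully open they stand 13 mm farther back than shut.
Start: joints at [-1.214, 0.507, -0.238, 1.5, 0.126, 1.149, -0.155], TCP at [155.134, 605.435, 404.675] pointing down, gripper open.
Joint ranges: [-3.08, 3.08], [-0.24, 2.05], [-1.43, 1.35], [0, 2.5], [-1.52, 4.66], [0.17, 1.96], [-2.89, 2.89]. Speed limits (rad/s): [2.39, 2.39, 3.14, 3.14, 3.14, 3.14, 3.14].

INTERFACE

Orientations are given as a 3x3 rotation matrix whose columns are the frame's x, y, z axes.
In Python, from bench import env gives the robot as it stands.
- The arm moves only by the shell command python3 drive.py 'ROWS' [FORCE]. ROWS is one flat JSON list of numbers that holds 1 to 5 rows one after another, with no inner brackets; each row has 7 numbers: dx, dy, dz in units of 25 mm, then a rotation vector rx, ry, rz in rad, then the finger opening in mm; each row is the pose to reach, as a shift and turn from the pose commanded when the command began, along the tool's axes at that moment; what a row does not reach only later rows make up. A row lasts 1/12 s, in which the tool goes at most 41.7 mm and 0.125 rad, less where a joint would pass 70% of its speed; a pose out of reach is approached as far as the arm can. The fingers move at their own pace and stop on an object; FORCE is the grip in N (left out, the last holds). Time passes only in rows, so rows that do not move let the fingers close. It prints the time, the measured TCP pose, the force, the opening and the grip force at its end. Input that does not fit is refused with a message, and nothing moves.
- env.get_obs(): the state, without advancing time (a new reading comes with each control period).
- env.camera(name): name is "scene" or "top" or "wrist"; returns a dict with "image" (400x640x3 uint8, red, green, blue), "intrinsics" (3x3 intrinsics, pixels), "cam_to_world" (4x4, takes a point from camera to world coordinates); the wrist camera has in their place "mount" (4x4, takes a point from camera to tool coordinates, whose origin is the TCP and whose axes are the flange's). Camera axes: x right, y down, z forward; pixel columns grow to the right and rows downward; lengths in mm; the calibration is good to about 2 mm. A picture is of the moment at which its call begins: read the wrist's pose just before it. There is no depth.
- env.finish_job(): hands the job in; it is judged then, once.
The state is a dict: "t": time; "qpos": joint angles; "qvel": joint speeds; "tau": joint torques, N m; "ee_pos": TCP position; "ee_rot": TCP orientation; "ft_force": force on the tool from outside, world axes, zero at the start; "ft_torque": the same for the moment, N m; "grip_width": finger opening in mm; "finger_force": force on a finger pad.
Only numpy, scipy, OpenCV 4.12 (cv2) and the standard library are available. Lean on these libraries where they do the work, as an engineer would, in place of code of your own. Each camera call takes 0.05 s, during which the arm holds its last target. There are 200 camera calls.

TASK

Take the white push block out of its steel tray by its upright handle and, with the block, gently nudge the calibration glass flat along the black bed plate until its long edge touches the long fence and its short edge touches the short fence, both along their full length. Nothing but the block may touch the glass. Then stand the block back on its foot in its tray, and leave the tray of pods, the scale and the ear defenders as they are.

Things in the scene. Friction and masses are not known exactly. Their poses are not given: they have to be found in the camera images.
- bed: Fixed black bed plate, 260 (x) x 300 (y) mm, upper face 24 mm above the origin (centre of its underside, on the bench). Two aluminium fences on it, 14 mm high and thick, make a square corner: the long one along y, inner face at x = +105 mm, y = -115 to +105; the short one along x, inner face at y = +125 mm, x = -60 to +85. The -x and -y sides are open.
- bed_corner (a point): Point on the bed's upper face where the inner faces of the two fences would meet (they stop a little short of each other). Axes as the bed: the glass lies on its -x, -y side and goes home towards +x (long fence) and +y (short fence).
- glass: Loose pale-green glass plate with a grid of dark dots, 110 (x) x 150 (y) x 8 mm, 0.33 kg, flat on the bed. Origin: centre of its underside. Its +x long edge belongs on the long fence, its +y short edge on the short fence. Starts 10 to 70 mm short of both, turned up to 0.25 rad from the bed. Sliding it takes about 1 to 3 N.
- glass_inner (a point): Corner of the glass's underside at x = +55, y = +75 mm of the glass: the one that goes into the square corner.
- glass_long_end (a point): Corner of the glass's underside at x = +55, y = -75 mm of the glass: the other end of the long edge that meets the long fence.
- glass_short_end (a point): Corner of the glass's underside at x = -55, y = +75 mm of the glass: the other end of the short edge that meets the short fence.
- pushblock: Loose white plastic block, 0.12 kg, same front and back: foot 30 (x) x 90 (y) mm, 14 mm high; flange 26 x 54 mm up to 22 mm; upright handle 20 (x) x 36 (y) mm from 22 to 78 mm. Origin: centre of the foot's underside, z up the handle. Push with the flat 90 x 14 mm faces of the foot (normal to x); grip the handle across its 20 mm.
- tooltray: Stainless steel tool tray, fixed, 120 (x) x 160 (y) mm outside, 15 mm high, walls and floor 3 mm thick, in which the push block stands with its length roughly along the tray's y. Origin: centre of its underside, on the bench. It lies left or right of the bed.
- podtray: Bystander, loose: white foam tray 144 (x) x 118 (y) x 26 mm with twelve black pods standing in it, 60 mm high in all; on the other side of the bed from the tool tray. Origin: centre of its underside.
- scale: Bystander, fixed: beige bench scale with a round steel pan, 180 (x) x 160 (y) mm, 63 mm high. Origin: centre of its underside.
- eardefenders: Bystander, loose: black ear defenders with a headband, lying on the bench, about 160 x 130 mm, 75 mm high. Origin: on the bench between the ear cups; the headband reaches 125 mm to +x.

How it is judged (in metres and radians):
On the way, in this order (a step that is already met when the one before it is completed fails the run):
1. the push block is held by the fingers, lifted clear of its tray (height (world z) of pushblock above 0.018 m and contact force between the fingers and pushblock above 1 N), for 0.2 s.
2. with the push block still in the fingers, the glass lies flat and touches both fences along its two edges (no gap over 2 mm at either end of either edge) (x of each of glass_inner, glass_long_end in the frame of bed_corner above -0.002 m and y of each of glass_inner, glass_short_end in the frame of bed_corner above -0.002 m and z of glass in the frame of bed_corner below 0.003 m and angle between glass's own z axis and vertical below 0.03 rad and contact force between the fingers and pushblock above 1 N), for 0.2 s.
At the end, for the whole second after the job is handed in: The glass lies flat and at rest, no gap over 2 mm to the long fence at either end of its long edge, nor to the short fence at either end of its short edge. The push block stands upright (0.06 rad) and at rest on its foot on its tray's floor, within 70 mm of the tray's centre (x of each of glass_inner, glass_long_end in the frame of bed_corner above -0.002 m and y of each of glass_inner, glass_short_end in the frame of bed_corner above -0.002 m and z of glass in the frame of bed_corner below 0.003 m and angle between glass's own z axis and vertical below 0.03 rad and horizontal distance between pushblock and tooltray below 0.07 m and z of pushblock in the frame of tooltray below 0.007 m and angle between pushblock's own z axis and vertical below 0.06 rad and linear speed of each of pushblock, glass below 0.01 m/s); the robot touches nothing.
It fails at once if the fingers or the arm touch the glass (contact force between any of the fingers, the arm and glass above 0.5 N).
It fails at once if the glass is pushed roughly (over 40 N from the push block) (contact force between pushblock and glass above 40 N).
It fails at once if the glass is lifted or tipped off the bed (more than 8 mm or 0.1 rad) (z of glass in the frame of bed_corner above 0.008 m or angle between glass's own z axis and vertical above 0.1 rad).
It fails at once if the tray of pods or the ear defenders are moved more than 15 mm, or the robot bears on the scale (over 2 N) (distance of any of podtray, eardefenders from where it was at the start of the episode above 0.015 m or contact force between any of the fingers, the arm, pushblock and scale above 2 N).
It also fails if it takes over 54 s, if anything falls off the work surface, if the arm or the gripper's body presses on something with over 40 N, if the wrist force passes 120 N, or if a joint passes its speed limit or range.

## Working session

There is one attempt and no reset: what is moved stays moved. The work goes in short steps, Python scripts to look and compute and a shell command to move; the robot and the scene stay as the last step left them, time stands still between calls to the robot, and variables do not carry over. Pictures are saved under pics/ and viewed, at most 15 in all, crops included, and the job is handed in when it is done.

```bash
ls; mkdir -p pics; python3 - <<'E'
from bench import env
import cv2,numpy as np
o=env.get_obs();print(o['t'],o['ee_pos'],np.round(o['ee_rot'],3),o['grip_width'],o['ft_force'])
for n in ['top','scene']:
    c=env.camera(n);cv2.imwrite(f'pics/{n}0.png',c['image'][...,::-1]);print(n,np.round(c['intrinsics'],1).tolist(),np.round(c['cam_to_world'],3).tolist())
E
```

```text
bench.py
drive.py
pics
0.0 [155.14090054 605.24001559 403.83451213] [[-0.969  0.248 -0.   ]
 [ 0.248  0.969 -0.002]
 [-0.    -0.002 -1.   ]] 85.31523666321432 [0.15546138 0.18987839 0.09578088]
top [[461.7, 0.0, 314.1], [0.0, 461.7, 196.9], [0.0, 0.0, 1.0]] [[0.019, -0.996, 0.093, 419.051], [-1.0, -0.021, -0.018, 13.417], [0.02, -0.092, -0.996, 1428.209], [0.0, 0.0, 0.0, 1.0]]
scene [[514.9, 0.0, 316.1], [0.0, 514.9, 194.9], [0.0, 0.0, 1.0]] [[-0.541, 0.597, -0.593, 1352.89], [0.841, 0.367, -0.397, 542.793], [-0.019, -0.713, -0.701, 1031.892], [0.0, 0.0, 0.0, 1.0]]
```
View pics/top0.png

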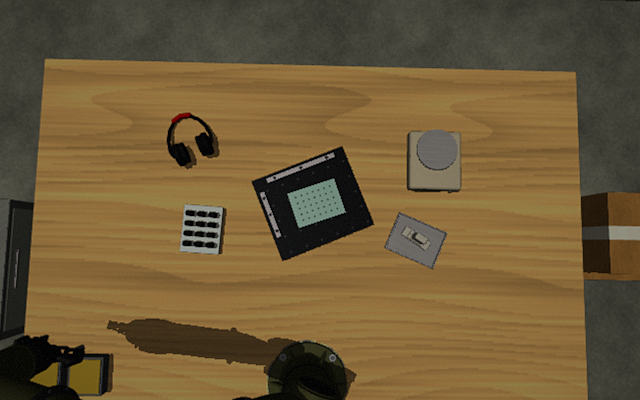

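View pics/scene0.png

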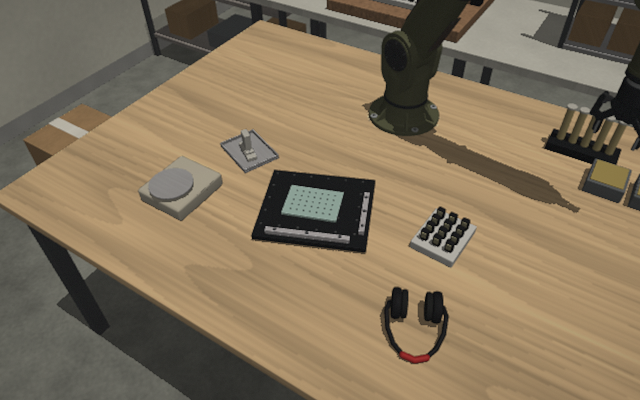

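Top view: bed at about (312,203), glass (317,203), long fence at top edge, short fence on the left (270,215), tool tray (416,240) with block (416,237), scale (435,160), pods (202,229), ear defenders (190,140). Now I measure these.

```bash
cat > h.py <<'E'
from bench import env
import cv2,numpy as np
def ray(c,uv,z,M=None):
    M=c['cam_to_world'] if M is None else M
    uv=np.atleast_2d(np.array(uv,float)); d=np.c_[uv,np.ones(len(uv))]@np.linalg.inv(c['intrinsics']).T@M[:3,:3].T
    o=M[:3,3]; return (o+d*((z-o[2])/d[:,2])[:,None])[:,:2]
def wrist():
    o=env.get_obs();T=np.eye(4);T[:3,:3]=o['ee_rot'];T[:3,3]=o['ee_pos']
    c=env.camera('wrist');c['cam_to_world']=T@c['mount'];return c,o
def rect(c,mask,z):
    m=mask.astype(np.uint8)
    n,l,s,_=cv2.connectedComponentsWithStats(m);k=1+np.argmax(s[1:,4])
    cnt=max(cv2.findContours((l==k).astype(np.uint8),cv2.RETR_EXTERNAL,cv2.CHAIN_APPROX_NONE)[0],key=cv2.contourArea)
    w=ray(c,cnt[:,0,:],z).astype(np.float32)
    (x,y),(a,b),t=cv2.minAreaRect(w);t=(t+45)%90-45
    return np.round([x,y,a,b,np.deg2rad(t)],3),s[k,4]
E
python3 - <<'E'
from h import *
c=env.camera('top');im=c['image'].astype(int);r,g,b=im[...,0],im[...,1],im[...,2]
hsv=cv2.cvtColor(c['image'],cv2.COLOR_RGB2HSV)
def box(x0,x1,y0,y1):
    m=np.zeros(im.shape[:2],bool);m[y0:y1,x0:x1]=1;return m
bx=box(240,380,140,265)
glass=(g>r+12)&(g>110)&bx
print('glass',rect(c,cv2.morphologyEx(glass.astype(np.uint8),cv2.MORPH_CLOSE,np.ones((5,5))),32))
print('bed',rect(c,bx&~((r>b+25)&(r>60)),24))
tb=box(380,455,205,275)
print('tray',rect(c,tb&(abs(r-b)<25)&(r>70),15))
for p in [(416,237),(405,225),(420,240),(390,240),(300,180),(320,200),(410,232),(425,240)]:print(p,im[p[1],p[0]])
crop=c['image'][130:275,240:460,::-1];cv2.imwrite('pics/crop.png',cv2.resize(crop,None,fx=3.6,fy=3.6,interpolation=cv2.INTER_CUBIC))
E
```

```text
glass (array([ 5.32559e+02, -1.86540e+01,  1.08406e+02,  1.47927e+02,
        3.45000e-01]), np.int32(1743))
bed (array([ 5.32131e+02, -7.20700e+00,  2.59755e+02,  2.98792e+02,
        3.98000e-01]), np.int32(8287))
tray (array([ 4.24707e+02, -3.25070e+02,  1.60192e+02,  1.19013e+02,
       -3.93000e-01]), np.int32(1884))
(416, 237) [149 144 126]
(405, 225) [106 103 100]
(420, 240) [137 130 114]
(390, 240) [115 113 107]
(300, 180) [16 15 13]
(320, 200) [108 135 121]
(410, 232) [104  99  88]
(425, 240) [137 128 112]
```

View pics/crop.png

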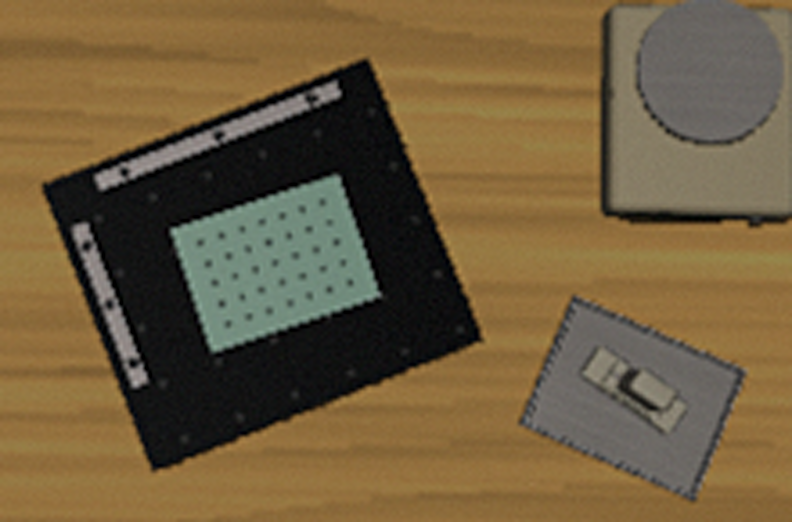

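The top view gives bed yaw ≈0.40 at (532,-7), glass yaw ≈0.345 about 54/61 mm short of the fences, and the tray at (425,-325). The crop shows the block at crop pixel ≈(633,390). I'll move over the tray by way of the front.

Units first: shifts go in units of 25 mm. So -170 mm is -6.8, -136 mm is -5.44.

```bash

python3 drive.py '[-1.36, -0.88, 0, 0, 0, 0, 85, -2.72, -1.76, 0, 0, 0, 0, 85, -4.08, -2.64, 0, 0, 0, 0, 85, -5.44, -3.52, 0, 0, 0, 0, 85, -6.8, -4.4, 0, 0, 0, 0, 85]'
python3 drive.py '[-1.36, -0.88, 0, 0, 0, 0, 85, -2.72, -1.76, 0, 0, 0, 0, 85, -4.08, -2.64, 0, 0, 0, 0, 85, -5.44, -3.52, 0, 0, 0, 0, 85, -6.8, -4.4, 0, 0, 0, 0, 85]'
python3 drive.py '[-1.2, -1.2, 0, 0, 0, 0, 85, -2.4, -2, 0, 0, 0, 0, 85, -2.8, -3.6, 0, 0, 0, 0, 85, -3, -5.2, 0, 0, 0, 0, 85, -3.2, -6.8, 0, 0, 0, 0, 85]'
python3 drive.py '[-0.28, -1.6, 0, 0, 0, 0, 85, -0.56, -3.2, 0, 0, 0, 0, 85, -0.84, -4.8, 0, 0, 0, 0, 85, -1.12, -6.4, 0, 0, 0, 0, 85, -1.36, -8, 0, 0, 0, 0, 85]'
```

```text
t: 0.57
ee_pos: [293.4, 455.1, 404.5]
ee_rot: [[-0.969, 0.248, -0.0], [0.248, 0.969, -0.0], [-0.0, -0.0, -1.0]]
ft_force: [0.9, 0.6, 0.1]
grip_width: 85.0
finger_force: 0.0
t: 0.98
ee_pos: [430.8, 306.2, 404.7]
ee_rot: [[-0.969, 0.248, -0.0], [0.248, 0.969, -0.0], [0.0, -0.0, -1.0]]
ft_force: [1.3, 0.6, -1.2]
grip_width: 84.9
finger_force: 0.0
t: 1.4
ee_pos: [465.1, 121.4, 404.2]
ee_rot: [[-0.969, 0.249, -0.001], [0.249, 0.969, -0.0], [0.001, -0.0, -1.0]]
ft_force: [1.5, 0.4, -0.4]
grip_width: 85.0
finger_force: 0.0
t: 1.82
ee_pos: [447.9, -80.7, 404.8]
ee_rot: [[-0.969, 0.248, 0.0], [0.248, 0.969, -0.0], [-0.0, 0.0, -1.0]]
ft_force: [1.1, -0.3, 0.0]
grip_width: 84.9
finger_force: 0.0
```

```bash

python3 drive.py '[-0.32, -1.6, 0, 0, 0, 0.12, 85, -0.68, -3.2, 0, 0, 0, 0.24, 85, -1, -4.8, 0, 0, 0, 0.36, 85, -1.36, -6.4, 0, 0, 0, 0.48, 85, -1.72, -8, 0, 0, 0, 0.6, 85]' >/dev/null
python3 drive.py '[0, 0, 0, 0, 0, 0.12, 85, 0, 0, 0, 0, 0, 0.24, 85, 0, 0, 0, 0, 0, 0.36, 85, 0, 0, 0, 0, 0, 0.48, 85, 0, 0, 0, 0, 0, 0.6, 85]' >/dev/null
python3 drive.py '[0, 0, 0, 0, 0, 0.12, 85, 0, 0, 0, 0, 0, 0.24, 85, 0, 0, 0, 0, 0, 0.36, 85, 0, 0, 0, 0, 0, 0.48, 85, 0, 0, 0, 0, 0, 0.6, 85]'
python3 - <<'E'
from h import *
c,o=wrist();cv2.imwrite('pics/w1.png',c['image'][...,::-1]);np.save('/tmp/w1.npy',c['cam_to_world']);print(np.round(c['cam_to_world'],2),np.round(c['intrinsics'],1))
E
```

```text
t: 3.07
ee_pos: [440.5, -283.1, 404.5]
ee_rot: [[0.467, 0.884, -0.0], [0.884, -0.467, 0.0], [0.0, -0.0, -1.0]]
ft_force: [0.3, -0.3, -0.1]
grip_width: 85.0
finger_force: 0.0
[[ 8.8000e-01 -4.4000e-01 -1.5000e-01  4.7937e+02]
 [-4.7000e-01 -8.4000e-01 -2.8000e-01 -2.0968e+02]
 [ 0.0000e+00  3.2000e-01 -9.5000e-01  3.7476e+02]
 [ 0.0000e+00  0.0000e+00  0.0000e+00  1.0000e+00]] [[292.1   0.  319.6]
 [  0.  292.1 201.7]
 [  0.    0.    1. ]]
```

View pics/w1.png

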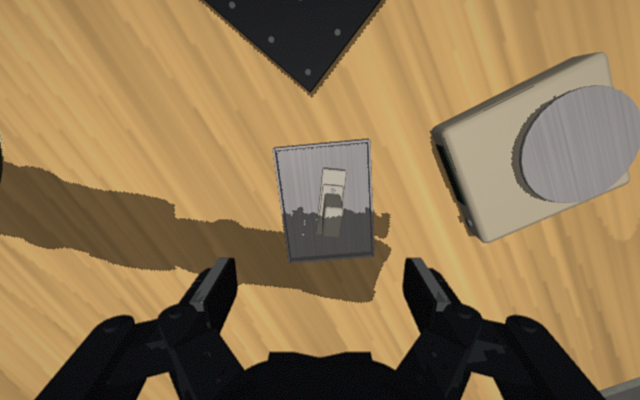

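The wrist view shows the tray at (275-372, 140-260) with the block at about (330,200), half in the gripper's shadow. I'll enlarge and brighten it.

```bash
python3 - <<'E'
import cv2,numpy as np
i=cv2.imread('pics/w1.png')[135:265,265:385].astype(float)
i=np.clip(255*(i/255)**0.55,0,255).astype('uint8')
cv2.imwrite('pics/w1c.png',cv2.resize(i,None,fx=4.6,fy=4.6,interpolation=cv2.INTER_CUBIC))
E
```

```text
(no output)
```

View pics/w1c.png

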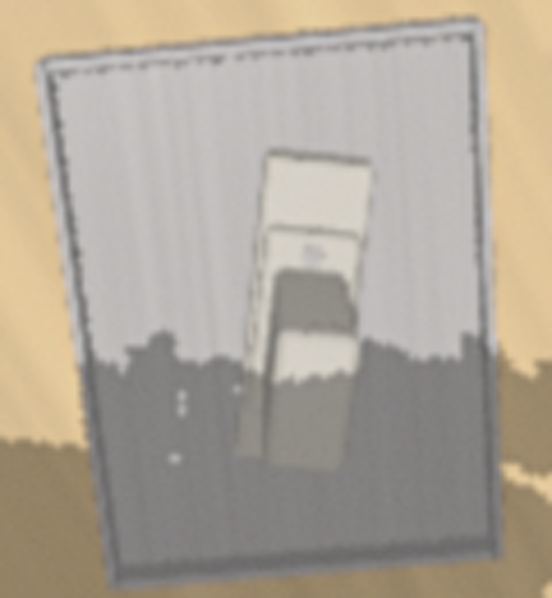

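Crop: handle-top corners (277,332), (357,332), (340,469), (266,462). Foot-top corners (268,150), (372,162), (236,457).

```bash
cat >> h.py <<'E'
def to(x,y,z,yaw):
    "delta in tool axes to grasp point (x,y,z) with tool y azimuth yaw (tool down)"
    o=env.get_obs();R=o['ee_rot'];p=o['ee_pos']
    d=R.T@(np.array([x,y,z+155])-p);cy=np.arctan2(R[1,1],R[0,1])
    print('delta',np.round(d,1),'rz',round(-((yaw-cy+np.pi)%(2*np.pi)-np.pi),3),'cur yaw',round(cy,3))
E
python3 - <<'E'
from h import *
K=dict(intrinsics=np.array([[292.1,0,319.6],[0,292.1,201.7],[0,0,1]]),cam_to_world=np.load('/tmp/w1.npy'))
f=lambda P:np.array(P)/4.6+[265,135]
h=ray(K,f([(277,332),(357,332),(340,469),(266,462)]),81);ft=ray(K,f([(268,150),(372,162),(236,457)]),17)
print(h.round(1),h.mean(0),np.linalg.norm(np.diff(h,axis=0),axis=1));print(ft.round(1))
print('foot centre',(ft[1]+ft[2])/2,np.linalg.norm(ft[1]-ft[0]),np.linalg.norm(ft[2]-ft[0]))
v=ft[0]-ft[2];yw=np.arctan2(v[1],v[0])-np.pi/2;print('yaw foot',yw)
v=h[0]-h[3]+h[1]-h[2];print('yaw handle',np.arctan2(v[1],v[0])-np.pi/2)
tr=ray(K,f([(42,60),(480,20),(500,556),(112,582)]),15);print('tray',tr.mean(0),tr.round(0).tolist())
c=(ft[1]+ft[2])/2;to(c[0],c[1],54,yw)
E
```

```text
[[ 436.4 -304.4]
 [ 452.8 -313. ]
 [ 433.7 -342.4]
 [ 418.8 -332.5]] [ 435.40118947 -323.05478047] [18.54785762 35.01927336 17.86439888]
[[ 448.9 -277.6]
 [ 472.3 -293.7]
 [ 398.6 -353.7]]
foot centre [ 435.43645031 -323.68397853] 28.378334662494932 91.20048041660253
yaw foot -0.5832870526459271
yaw handle -0.5678173988153492
tray [ 429.88791772 -323.88770883] [[407.0, -228.0], [514.0, -273.0], [453.0, -420.0], [346.0, -374.0]]
delta [-38.3  14.9 195.4] rz 0.089 cur yaw -0.494
```

```bash

python3 drive.py '[-0.8, 0.32, 1.2, 0, 0, 0.084, 85, -1.52, 0.6, 2.8, 0, 0, 0.084, 85, -1.52, 0.6, 4.4, 0, 0, 0.084, 85, -1.52, 0.6, 5.2, 0, 0, 0.084, 85, -1.52, 0.6, 5.2, 0, 0, 0.084, 85]' 40 >/dev/null
python3 - <<'E'
from h import *
to(435.4,-323.4,54,-.578)
E
```

```text
delta [-0.4  1.2 61.1] rz 0.016 cur yaw -0.562
```

```bash

python3 drive.py '[0, 0, 0.8, 0, 0, 0, 85, 0, 0, 1.6, 0, 0, 0, 85, 0, 0, 2.4, 0, 0, 0, 85, 0, 0, 2.56, 0, 0, 0, 85, 0, 0, 2.56, 0, 0, 0, 85]'
python3 drive.py '[0, 0, 0, 0, 0, 0, 15, 0, 0, 0, 0, 0, 0, 10, 0, 0, 0, 0, 0, 0, 10, 0, 0, 0, 0, 0, 0, 10, 0, 0, 0, 0, 0, 0, 10]' 50
python3 drive.py '[0, 0, 0, 0, 0, 0, 10, 0, 0, 0, 0, 0, 0, 10, 0, 0, 0, 0, 0, 0, 10, 0, 0, 0, 0, 0, 0, 10, 0, 0, 0, 0, 0, 0, 10]' 50
```

```text
t: 3.95
ee_pos: [436.4, -323.7, 210.9]
ee_rot: [[0.533, 0.846, -0.001], [0.846, -0.533, 0.001], [0.0, -0.001, -1.0]]
ft_force: [0.8, -0.0, 0.3]
grip_width: 84.8
finger_force: 0.0
t: 4.37
ee_pos: [436.4, -323.9, 211.4]
ee_rot: [[0.534, 0.845, 0.001], [0.845, -0.534, -0.001], [0.0, 0.001, -1.0]]
ft_force: [-0.5, -1.0, 0.2]
grip_width: 24.8
finger_force: 0.0
t: 4.78
ee_pos: [436.4, -323.8, 211.0]
ee_rot: [[0.534, 0.845, 0.0], [0.845, -0.534, 0.0], [0.0, 0.0, -1.0]]
ft_force: [-0.5, 0.6, 5.4]
grip_width: 19.1
finger_force: 54.7
```

```bash

python3 drive.py '[0, 0, -0.6, 0, 0, 0, 10, 0, 0, -1.6, 0, 0, 0, 10, 0, 0, -2.8, 0, 0, 0, 10, 0, 0, -2.8, 0, 0, 0, 10, 0, 0, -2.8, 0, 0, 0, 10]' 50
python3 - <<'E'
from h import *
to(448.5,-51,126,.398)
E
```

```text
t: 5.2
ee_pos: [436.5, -324.1, 281.9]
ee_rot: [[0.534, 0.845, 0.002], [0.845, -0.534, -0.002], [-0.0, 0.003, -1.0]]
ft_force: [-0.3, -0.5, -1.2]
grip_width: 19.6
finger_force: 54.0
delta [ 237.3 -135.8    0.5] rz -0.962 cur yaw -0.564
```

```bash

python3 drive.py '[1.2, -0.68, 0, 0, 0, 0, 10, 2.56, -1.48, 0, 0, 0, 0, 10, 3.92, -2.24, 0, 0, 0, 0, 10, 5.28, -3.04, 0, 0, 0, 0, 10, 6.64, -3.8, 0, 0, 0, 0, 10]' >/dev/null
python3 drive.py '[1.36, -0.8, 0, 0, 0, -0.12, 10, 2.4, -1.4, 0, 0, 0, -0.24, 10, 2.84, -1.64, 0, 0, 0, -0.36, 10, 2.84, -1.64, 0, 0, 0, -0.48, 10, 2.84, -1.64, 0, 0, 0, -0.6, 10]' >/dev/null
python3 drive.py '[0, 0, 0, 0, 0, -0.12, 10, 0, 0, 0, 0, 0, -0.24, 10, 0, 0, 0, 0, 0, -0.36, 10, 0, 0, 0, 0, 0, -0.36, 10, 0, 0, 0, 0, 0, -0.36, 10]'
python3 - <<'E'
from h import *
to(448.5,-51,74,.398)
c,o=wrist();cv2.imwrite('pics/w2.png',c['image'][...,::-1]);np.save('/tmp/w2.npy',c['cam_to_world'])
E
```

```text
t: 6.45
ee_pos: [447.7, -50.9, 279.9]
ee_rot: [[-0.382, 0.924, -0.002], [0.924, 0.382, 0.0], [0.001, -0.001, -1.0]]
ft_force: [-0.6, -0.5, -1.3]
grip_width: 19.3
finger_force: 53.8
delta [-0.4  0.8 50.9] rz -0.006 cur yaw 0.392
```

View pics/w2.png

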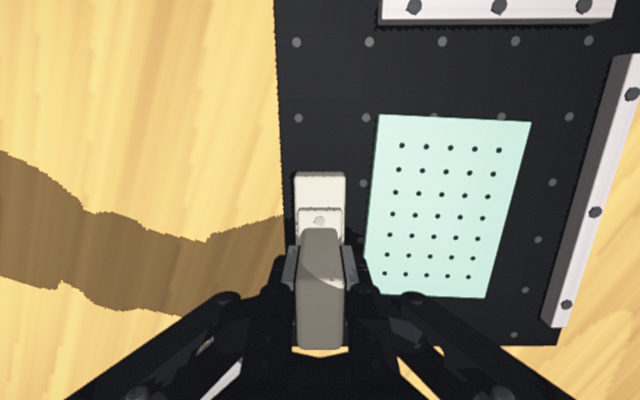

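Wrist view: block seen at (320,200-340), glass corners (379,114), (531,122), (485,298), long fence inner edge (613,55)-(541,320), and short fence at the top with its inner edge near row 22. I'll get yaws and gaps from these.

```bash
python3 - <<'E'
from h import *
K=dict(intrinsics=np.array([[292.1,0,319.6],[0,292.1,201.7],[0,0,1]]),cam_to_world=np.load('/tmp/w2.npy'))
def ln(P,z):
    w=ray(K,P,z);v=w[1]-w[0];print(w.round(1).tolist(),'dir',round(np.arctan2(v[1],v[0]),3),np.linalg.norm(v).round(1));return w
print('long fence');L=ln([(541,320),(613,55)],38)
print('short fence');S=ln([(613,17),(379,24)],38)
print('bed -x edge');ln([(283,200),(275,0)],24)
g=ray(K,[(379,114),(531,122),(485,298)],32);print('glass',g.round(1).tolist());v=g[1]-g[0];w=g[1]-g[2]
print(np.arctan2(v[1],v[0]),np.arctan2(w[1],w[0])-np.pi/2,np.linalg.norm(v),np.linalg.norm(w))
b=.398;u=np.array([np.cos(b),np.sin(b)]);n=np.array([-u[1],u[0]])
print('gap x',(L@u).mean()-(g@u),'gap y',(S@n).mean()-g@n)
print('foot',ray(K,[(295,172),(345,173)],95).round(1))
E
```

```text
long fence
[[667.6, -66.4], [583.4, 127.9]] dir 1.98 211.8
short fence
[[568.7, 145.3], [433.7, 85.2]] dir -2.722 147.8
bed -x edge
[[418.1, -53.9], [364.8, 75.2]] dir 1.962 139.6
glass [[459.1, 36.1], [562.9, 73.1], [614.7, -68.2]]
0.3428495625550773 0.35089916778950836 110.20929340556968 150.48984558385874
gap x [151.33101149  41.28928029  48.3748567 ] gap y [ 56.69480485  62.7698149  213.09276136]
foot [[418.4 -11.4]
 [443.6  -1.6]]
```

```bash

python3 drive.py '[0, 0, 0.8, 0, 0, -0.008, 10, 0, 0, 1.52, 0, 0, -0.008, 10, 0, 0, 1.84, 0, 0, -0.008, 10, 0, 0, 1.84, 0, 0, -0.008, 10, 0, 0, 1.84, 0, 0, -0.008, 10]'
python3 drive.py '[0, 0.16, 0, 0, 0, 0, 10, 0, 0.32, 0, 0, 0, 0, 10, 0, 0.48, 0, 0, 0, 0, 10, 0, 0.64, 0, 0, 0, 0, 10, 0, 0.76, 0, 0, 0, 0, 10]'
python3 drive.py '[0, 0.08, 0, 0, 0, 0, 10, 0, 0.16, 0, 0, 0, 0, 10, 0, 0.24, 0, 0, 0, 0, 10, 0, 0.32, 0, 0, 0, 0, 10, 0, 0.4, 0, 0, 0, 0, 10]'
python3 drive.py '[0, 0.12, 0, 0, 0, 0, 10, 0, 0.24, 0, 0, 0, 0, 10, 0, 0.36, 0, 0, 0, 0, 10, 0, 0.48, 0, 0, 0, 0, 10, 0, 0.6, 0, 0, 0, 0, 10]'
```

```text
t: 6.92
ee_pos: [448.0, -50.8, 234.5]
ee_rot: [[-0.392, 0.92, -0.001], [0.92, 0.392, -0.0], [0.0, -0.001, -1.0]]
ft_force: [-0.1, -0.4, -0.5]
grip_width: 19.2
finger_force: 53.8
t: 7.33
ee_pos: [466.2, -43.0, 235.0]
ee_rot: [[-0.393, 0.919, 0.001], [0.919, 0.393, 0.0], [-0.0, 0.001, -1.0]]
ft_force: [0.5, 0.6, -1.0]
grip_width: 19.6
finger_force: 53.8
t: 7.75
ee_pos: [474.7, -39.6, 234.7]
ee_rot: [[-0.393, 0.92, -0.0], [0.92, 0.393, -0.0], [-0.0, -0.0, -1.0]]
ft_force: [-1.7, -1.1, -0.5]
grip_width: 19.5
finger_force: 54.0
t: 8.17
ee_pos: [488.8, -33.3, 234.7]
ee_rot: [[-0.393, 0.919, -0.0], [0.919, 0.393, 0.0], [0.0, 0.0, -1.0]]
ft_force: [-2.2, -0.5, -1.8]
grip_width: 19.6
finger_force: 54.0
```

```bash

python3 drive.py '[0, 0.16, 0, 0, 0, 0, 10, 0, 0.32, 0, 0, 0, 0, 10, 0, 0.48, 0, 0, 0, 0, 10, 0, 0.64, 0, 0, 0, 0, 10, 0, 0.8, 0, 0, 0, 0, 10]'|sed -n '2p;4p'
python3 drive.py '[0, 0.04, 0, 0, 0, 0, 10, 0, 0.08, 0, 0, 0, 0, 10, 0, 0.12, 0, 0, 0, 0, 10, 0, 0.16, 0, 0, 0, 0, 10, 0, 0.2, 0, 0, 0, 0, 10]'|sed -n '2p;4p'
```

```text
ee_pos: [507.2, -25.5, 234.6]
ft_force: [-2.5, -0.4, -0.0]
ee_pos: [511.6, -23.7, 234.7]
ft_force: [-0.8, 0.2, -1.3]
```

```bash

python3 drive.py '[0, 0.02, 0, 0, 0, 0, 10, 0, 0.04, 0, 0, 0, 0, 10, 0, 0.06, 0, 0, 0, 0, 10, 0, 0.06, 0, 0, 0, 0, 10, 0, 0.06, 0, 0, 0, 0, 10]'|sed -n '2p;4p'
python3 - <<'E'
from h import *
c,o=wrist();cv2.imwrite('pics/w3.png',c['image'][...,::-1]);np.save('/tmp/w3.npy',c['cam_to_world'])
E
```

```text
ee_pos: [512.9, -23.1, 234.7]
ft_force: [-2.4, -0.4, -2.3]
```

View pics/w3.png

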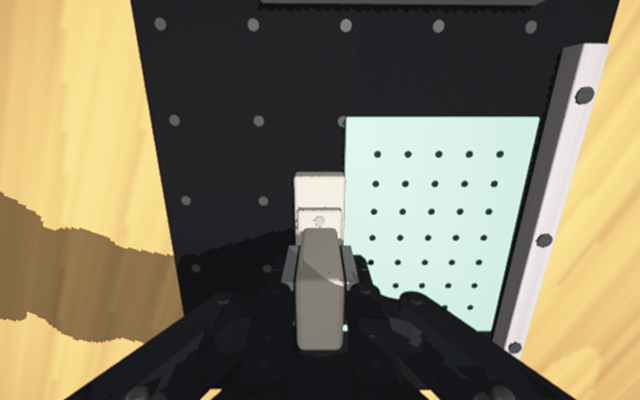

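Glass is flush on the block and aligned, its right edge (540,118)-(492,330) a few mm short of the long fence's face. I'll creep on until the force rises.

```bash

for i in 1; do python3 drive.py '[0, 0.02, 0, 0, 0, 0, 10, 0, 0.04, 0, 0, 0, 0, 10, 0, 0.06, 0, 0, 0, 0, 10, 0, 0.08, 0, 0, 0, 0, 10, 0, 0.08, 0, 0, 0, 0, 10]'|sed -n '2p;4p'; done
python3 drive.py '[0, 0.02, 0, 0, 0, 0, 10, 0, 0.04, 0, 0, 0, 0, 10, 0, 0.06, 0, 0, 0, 0, 10, 0, 0.06, 0, 0, 0, 0, 10, 0, 0.06, 0, 0, 0, 0, 10]'|sed -n '2p;4p'
```

```text
ee_pos: [514.8, -22.3, 234.7]
ft_force: [-1.4, -1.1, -1.6]
ee_pos: [516.2, -21.7, 234.7]
ft_force: [-1.3, -0.4, -1.8]
```

```bash

python3 drive.py '[0, 0.02, 0, 0, 0, 0, 10, 0, 0.04, 0, 0, 0, 0, 10, 0, 0.04, 0, 0, 0, 0, 10]'|sed -n '2p;4p'
python3 drive.py '[0, 0.02, 0, 0, 0, 0, 10, 0, 0.04, 0, 0, 0, 0, 10, 0, 0.04, 0, 0, 0, 0, 10]'|sed -n '2p;4p'
```

```text
ee_pos: [517.1, -21.3, 234.7]
ft_force: [-2.2, -1.0, -2.0]
ee_pos: [518.1, -20.9, 234.7]
ft_force: [-1.9, -1.0, -1.3]
```

```bash

python3 drive.py '[0, 0.02, 0, 0, 0, 0, 10, 0, 0.04, 0, 0, 0, 0, 10, 0, 0.04, 0, 0, 0, 0, 10]'|sed -n '2p;4p'
python3 drive.py '[0, 0.02, 0, 0, 0, 0, 10, 0, 0.04, 0, 0, 0, 0, 10, 0, 0.04, 0, 0, 0, 0, 10]'|sed -n '2p;4p'
python3 - <<'E'
from h import *
c,o=wrist();cv2.imwrite('pics/w4.png',cv2.resize(c['image'][20:360,300:640,::-1],None,fx=1.7,fy=1.7,interpolation=cv2.INTER_CUBIC));np.save('/tmp/w4.npy',c['cam_to_world'])
E
```

```text
ee_pos: [519.0, -20.5, 234.7]
ft_force: [-1.3, 0.3, -0.2]
ee_pos: [519.9, -20.1, 234.7]
ft_force: [-1.6, -1.3, -1.5]
```

View pics/w4.png

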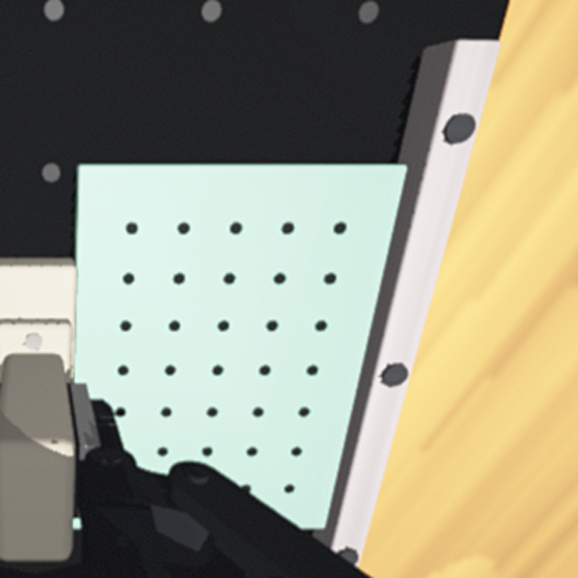

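The glass is within about 2 mm of the fence. The gap strip in the crop is at x 407-426 (upper) and narrower below. I'll keep creeping.

```bash

for k in 1; do python3 drive.py '[0, 0.02, 0, 0, 0, 0, 10, 0, 0.04, 0, 0, 0, 0, 10, 0, 0.04, 0, 0, 0, 0, 10]'|sed -n '2p;4p'; done
python3 drive.py '[0, 0.02, 0, 0, 0, 0, 10, 0, 0.04, 0, 0, 0, 0, 10, 0, 0.04, 0, 0, 0, 0, 10]'|sed -n '2p;4p'
```

```text
ee_pos: [520.4, -19.9, 234.6]
ft_force: [-3.2, -1.4, 1.9]
ee_pos: [520.7, -19.8, 234.5]
ft_force: [-6.4, -2.6, 2.7]
```

```bash

python3 drive.py '[0, 0.012, 0, 0, 0, 0, 10, 0, 0.024, 0, 0, 0, 0, 10, 0, 0.024, 0, 0, 0, 0, 10]'|sed -n '2p;4p'
```

```text
ee_pos: [520.9, -19.7, 234.5]
ft_force: [-6.6, -3.1, 3.9]
```

```bash

python3 drive.py '[0, 0.02, 0, 0, 0, 0, 10, 0, 0.04, 0, 0, 0, 0, 10, 0, 0.04, 0, 0, 0, 0, 10]'|sed -n '2p;4p'
python3 drive.py '[0, -0.2, 0, 0, 0, 0, 10, 0, -0.8, 0, 0, 0, 0, 10, 0, -1.4, -0.4, 0, 0, 0, 10, 0, -1.4, -1.6, 0, 0, 0, 10, 0, -1.4, -2, 0, 0, 0, 10]'|sed -n '2p;4p'
python3 - <<'E'
from h import *
c,o=wrist();cv2.imwrite('pics/w5.png',c['image'][...,::-1]);np.save('/tmp/w5.npy',c['cam_to_world'])
im=c['image'].astype(int);m=(im[...,1]>im[...,0]+8)&(im[...,1]>110)
print(rect(c,cv2.morphologyEx(m.astype(np.uint8),cv2.MORPH_CLOSE,np.ones((7,7))),32))
c=env.camera('top');im=c['image'].astype(int);g=(im[...,1]>im[...,0]+12)&(im[...,1]>110);g[:140]=0;g[265:]=0;g[:,:240]=0;g[:,380:]=0
print(rect(c,cv2.morphologyEx(g.astype(np.uint8),cv2.MORPH_CLOSE,np.ones((5,5))),32))
E
```

```text
ee_pos: [521.3, -19.6, 234.4]
ft_force: [-10.0, -3.7, 4.7]
ee_pos: [491.4, -32.9, 287.2]
ft_force: [1.3, 0.0, -1.4]
(array([5.86086e+02, 8.90700e+00, 1.11544e+02, 1.50443e+02, 4.04000e-01]), np.int32(23898))
(array([5.82124e+02, 6.57400e+00, 1.08316e+02, 1.48201e+02, 4.06000e-01]), np.int32(1203))
```

View pics/w5.png

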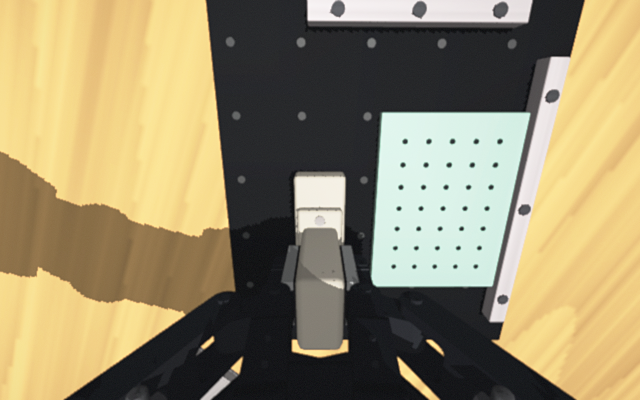

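Glass is flush along the long fence (right edge (530,112)-(492,286) on it), yaw 0.405. Now I go to its −y end.

```bash

python3 drive.py '[0, 0, 0, 0, 0, 0.12, 10, 0, 0, 0, 0, 0, 0.24, 10, 0, 0, 0, 0, 0, 0.36, 10, 0, 0, 0, 0, 0, 0.48, 10, 0, 0, 0, 0, 0, 0.6, 10]'>/dev/null
python3 drive.py '[0, 0, 0, 0, 0, 0.12, 10, 0, 0, 0, 0, 0, 0.24, 10, 0, 0, 0, 0, 0, 0.36, 10, 0, 0, 0, 0, 0, 0.48, 10, 0, 0, 0, 0, 0, 0.6, 10]'>/dev/null
python3 drive.py '[0, 0, 0, 0, 0, 0.12, 10, 0, 0, 0, 0, 0, 0.24, 10, 0, 0, 0, 0, 0, 0.371, 10, 0, 0, 0, 0, 0, 0.371, 10, 0, 0, 0, 0, 0, 0.371, 10]'
python3 - <<'E'
from h import *
to(627.8,-95.2,132,.404-np.pi/2)
E
```

```text
t: 14.12
ee_pos: [491.1, -32.1, 283.9]
ee_rot: [[0.918, 0.397, -0.0], [0.397, -0.918, -0.001], [-0.001, 0.001, -1.0]]
ft_force: [-0.3, 0.3, -1.1]
grip_width: 19.8
finger_force: 53.9
delta [100.5 112.2  -3.1] rz 0.004 cur yaw -1.163
```

```bash

python3 drive.py '[1, 1.12, 0, 0, 0, 0, 10, 2, 2.24, 0, 0, 0, 0, 10, 3, 3.36, 0, 0, 0, 0, 10, 4, 4.48, 0, 0, 0, 0.004, 10, 4, 4.48, 0, 0, 0, 0.004, 10]'>/dev/null
python3 drive.py '[0, 0, 0, 0, 0, 0, 10, 0, 0, 0, 0, 0, 0, 10]'
python3 - <<'E'
from h import *
to(627.8,-95.2,79,.404-np.pi/2)
c,o=wrist();cv2.imwrite('pics/w6.png',c['image'][...,::-1])
im=c['image'].astype(int);m=(im[...,1]>im[...,0]+8)&(im[...,1]>110)
print(rect(c,cv2.morphologyEx(m.astype(np.uint8),cv2.MORPH_CLOSE,np.ones((7,7))),32))
E
```

```text
t: 14.7
ee_pos: [626.5, -96.4, 283.7]
ee_rot: [[0.92, 0.391, -0.002], [0.391, -0.92, 0.0], [-0.001, -0.001, -1.0]]
ft_force: [-0.6, -0.7, -1.7]
grip_width: 19.4
finger_force: 53.8
delta [ 1.8 -0.5 49.7] rz -0.002 cur yaw -1.169
(array([5.85469e+02, 8.89000e+00, 1.09052e+02, 1.50802e+02, 4.03000e-01]), np.int32(24180))
```

View pics/w6.png

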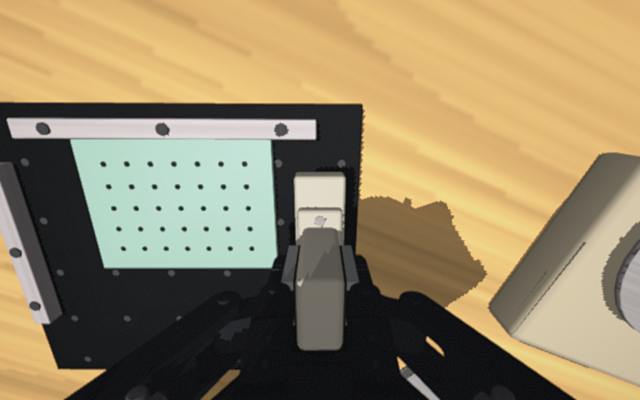

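Glass on the long fence and the block at its −y end with a clear gap. Descending and pushing along tool −y.

```bash

python3 drive.py '[0, 0, 1, 0, 0, 0, 10, 0, 0, 1.72, 0, 0, 0, 10, 0, 0, 1.96, 0, 0, 0, 10, 0, 0, 1.96, 0, 0, 0, 10]'|sed -n '2p;4p'
python3 drive.py '[0, -0.16, 0, 0, 0, 0, 10, 0, -0.32, 0, 0, 0, 0, 10, 0, -0.48, 0, 0, 0, 0, 10, 0, -0.6, 0, 0, 0, 0, 10, 0, -0.68, 0, 0, 0, 0, 10]'|sed -n '2p;4p'
python3 drive.py '[0, -0.08, 0, 0, 0, 0, 10, 0, -0.16, 0, 0, 0, 0, 10, 0, -0.24, 0, 0, 0, 0, 10, 0, -0.32, 0, 0, 0, 0, 10, 0, -0.4, 0, 0, 0, 0, 10]'|sed -n '2p;4p'
python3 drive.py '[0, -0.12, 0, 0, 0, 0, 10, 0, -0.24, 0, 0, 0, 0, 10, 0, -0.36, 0, 0, 0, 0, 10, 0, -0.48, 0, 0, 0, 0, 10, 0, -0.6, 0, 0, 0, 0, 10]'|sed -n '2p;4p'
python3 drive.py '[0, -0.12, 0, 0, 0, 0, 10, 0, -0.24, 0, 0, 0, 0, 10, 0, -0.36, 0, 0, 0, 0, 10, 0, -0.48, 0, 0, 0, 0, 10, 0, -0.6, 0, 0, 0, 0, 10]'|sed -n '2p;4p'
```

```text
ee_pos: [625.8, -95.2, 234.3]
ft_force: [0.4, -0.7, -2.1]
ee_pos: [620.2, -79.8, 236.4]
ft_force: [0.2, 0.5, -0.7]
ee_pos: [616.4, -71.8, 235.9]
ft_force: [0.7, -1.8, -0.8]
ee_pos: [610.5, -57.4, 235.9]
ft_force: [1.3, -2.2, 0.3]
ee_pos: [604.5, -43.5, 235.7]
ft_force: [0.7, -2.7, 0.1]
```

```bash

python3 drive.py '[0, -0.12, 0.04, 0, 0, 0, 10, 0, -0.24, 0.04, 0, 0, 0, 10, 0, -0.36, 0.04, 0, 0, 0, 10, 0, -0.48, 0.04, 0, 0, 0, 10, 0, -0.6, 0.04, 0, 0, 0, 10]'|sed -n '2p;4p'
python3 drive.py '[0, -0.04, 0, 0, 0, 0, 10, 0, -0.08, 0, 0, 0, 0, 10, 0, -0.12, 0, 0, 0, 0, 10, 0, -0.16, 0, 0, 0, 0, 10, 0, -0.16, 0, 0, 0, 0, 10]'|sed -n '2p;4p'
python3 drive.py '[0, -0.02, 0, 0, 0, 0, 10, 0, -0.04, 0, 0, 0, 0, 10, 0, -0.06, 0, 0, 0, 0, 10, 0, -0.08, 0, 0, 0, 0, 10, 0, -0.08, 0, 0, 0, 0, 10]'|sed -n '2p;4p'
```

```text
ee_pos: [598.6, -29.4, 234.5]
ft_force: [0.2, -2.9, -0.8]
ee_pos: [597.0, -25.9, 234.5]
ft_force: [0.6, -0.3, -1.0]
ee_pos: [596.4, -24.3, 234.7]
ft_force: [-0.2, -1.9, -2.1]
```

```bash

python3 drive.py '[0, -0.02, 0, 0, 0, 0, 10, 0, -0.04, 0, 0, 0, 0, 10, 0, -0.06, 0, 0, 0, 0, 10, 0, -0.06, 0, 0, 0, 0, 10]'|sed -n '2p;4p'
python3 drive.py '[0, -0.02, 0, 0, 0, 0, 10, 0, -0.04, 0, 0, 0, 0, 10, 0, -0.04, 0, 0, 0, 0, 10]'|sed -n '2p;4p'
python3 drive.py '[0, -0.02, 0, 0, 0, 0, 10, 0, -0.04, 0, 0, 0, 0, 10, 0, -0.04, 0, 0, 0, 0, 10]'|sed -n '2p;4p'
```

```text
ee_pos: [596.0, -23.8, 234.8]
ft_force: [1.4, -4.8, -3.1]
ee_pos: [595.8, -23.5, 235.0]
ft_force: [1.5, -6.0, -2.9]
ee_pos: [595.5, -23.2, 235.2]
ft_force: [1.5, -7.8, -2.6]
```

Force rising at the short fence. I'll press slightly more, hold, and check.

```bash

python3 drive.py '[0, -0.02, 0, 0, 0, 0, 10, 0, -0.04, 0, 0, 0, 0, 10, 0, -0.04, 0, 0, 0, 0, 10, 0, -0.04, 0, 0, 0, 0, 10]'|sed -n '1p;2p;4p'
python3 - <<'E'
from h import *
c,o=wrist();cv2.imwrite('pics/w7.png',cv2.resize(c['image'][60:310,0:330,::-1],None,fx=2.4,fy=2.4,interpolation=cv2.INTER_CUBIC));np.save('/tmp/w7.npy',c['cam_to_world'])
im=c['image'].astype(int);m=(im[...,1]>im[...,0]+8)&(im[...,1]>110)
print(rect(c,cv2.morphologyEx(m.astype(np.uint8),cv2.MORPH_CLOSE,np.ones((7,7))),32))
E
```

```text
t: 19.17
ee_pos: [595.3, -23.0, 235.4]
ft_force: [2.2, -9.2, -2.1]
(array([5.63157e+02, 6.12860e+01, 1.10942e+02, 1.50972e+02, 3.94000e-01]), np.int32(34500))
```

View pics/w7.png

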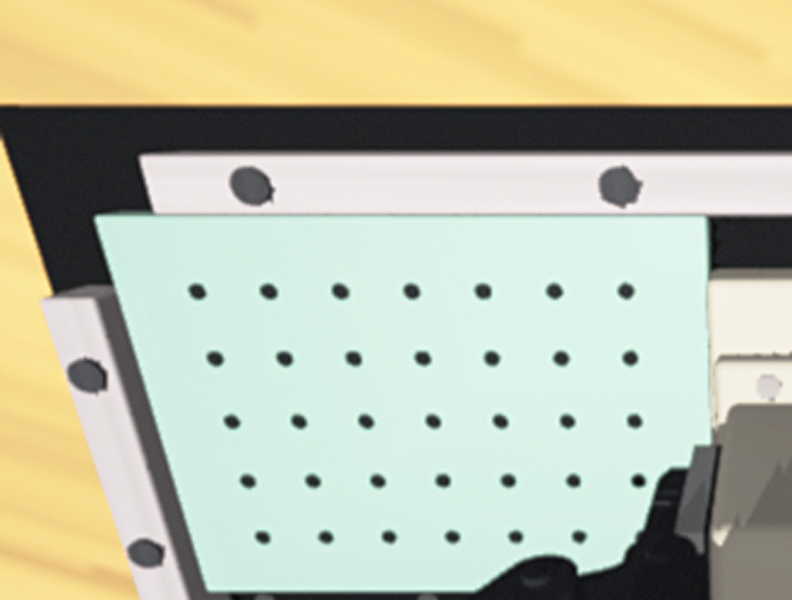

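Top edge against the long fence looks flush (row 213-215). The strip by the short fence (x 112-122 at top, 187-207 at bottom) widens slightly, so I'll measure it with line fits.

```bash
cat > m.py <<'E'
from h import *
c,o=wrist();im=cv2.GaussianBlur(c['image'],(0,0),.6).astype(int);r,g,b=im[...,0],im[...,1],im[...,2]
gl=(g>r+8)&(g>120);fe=(r>150)&(abs(r-b)<25)&(g<=r+3)
def fit(P,z,nm):
    w=ray(c,P,z).astype(np.float32)
    for _ in range(3):
        vx,vy,x,y=cv2.fitLine(w,cv2.DIST_HUBER,0,.01,.01).ravel();n=np.array([-vy,vx])
        e=(w-[x,y])@n;w=w[abs(e)<max(1,2*e.std())]
    a=np.arctan2(vy,vx)%np.pi;print(nm,len(w),'angle',round(a,4),'rms',e.std().round(2));return np.array([x,y]),a,w
GS,FS,GL,FL=[],[],[],[]
for y in range(60,300):
    xs=np.where(gl[y,:330])[0]
    if len(xs)<100: continue
    x0=xs[0];f=np.where(fe[y,:x0])[0]
    GS.append((x0-.5,y))
    if len(f)>5:FS.append((f[-1]+.5,y))
for x in range(0,330):
    ys=np.where(gl[:,x])[0]
    if len(ys)<60: continue
    f=np.where(fe[:ys[0],x])[0]
    GL.append((x,ys[0]-.5))
    if len(f)>5:FL.append((x,f[-1]+.5))
s=fit(GS,32,'glass short');fs=fit(FS,38,'fence short');l=fit(GL,32,'glass long');fl=fit(FL,38,'fence long')
for A,B,nm in((s,fs,'short'),(l,fl,'long')):
    n=np.array([-np.sin(B[1]),np.cos(B[1])]);d=(A[2]-B[0])@n;k=np.argsort(A[2][:,0]);print(nm,'gap at low x',d[k[:8]].mean().round(2),'high x',d[k[-8:]].mean().round(2))
E
python3 m.py
```

```text
glass short 150 angle 0.3984 rms 0.2
fence short 109 angle 0.3994 rms 0.19
glass long 239 angle 1.9685 rms 0.12
fence long 232 angle 1.9685 rms 0.05
short gap at low x 0.2 high x 0.02
long gap at low x 0.84 high x 1.43
```

Flush on the short fence. The long gap reads about 1 mm, within tolerance, but a light x nudge will secure it. Backing off, rising and turning.

Units first: shifts go in units of 25 mm. So -50 mm is -2, -35 mm is -1.4.

```bash

python3 drive.py '[0, 0.2, 0, 0, 0, 0, 10, 0, 0.8, 0, 0, 0, 0, 10, 0, 1.2, -0.4, 0, 0, 0, 10, 0, 1.2, -1.4, 0, 0, 0, 10, 0, 1.2, -2, 0, 0, 0, 10]'>/dev/null
python3 drive.py '[0, 0, 0, 0, 0, -0.12, 10, 0, 0, 0, 0, 0, -0.24, 10, 0, 0, 0, 0, 0, -0.36, 10, 0, 0, 0, 0, 0, -0.48, 10, 0, 0, 0, 0, 0, -0.6, 10]'>/dev/null
python3 drive.py '[0, 0, 0, 0, 0, -0.12, 10, 0, 0, 0, 0, 0, -0.24, 10, 0, 0, 0, 0, 0, -0.36, 10, 0, 0, 0, 0, 0, -0.48, 10, 0, 0, 0, 0, 0, -0.6, 10]'>/dev/null
python3 drive.py '[0, 0, 0, 0, 0, -0.12, 10, 0, 0, 0, 0, 0, -0.24, 10, 0, 0, 0, 0, 0, -0.37, 10, 0, 0, 0, 0, 0, -0.37, 10, 0, 0, 0, 0, 0, -0.37, 10]'
python3 - <<'E'
from h import *
to(485,28,129,.400)
E
```

```text
t: 20.93
ee_pos: [606.2, -47.5, 284.7]
ee_rot: [[-0.386, 0.923, -0.001], [0.923, 0.386, 0.001], [0.002, -0.0, -1.0]]
ft_force: [-0.1, -0.1, -1.3]
grip_width: 19.6
finger_force: 53.8
delta [116.4 -82.7   0.9] rz -0.004 cur yaw 0.396
```

```bash

python3 drive.py '[1.16, -0.84, 0, 0, 0, 0, 10, 2.32, -1.68, 0, 0, 0, 0, 10, 3.48, -2.52, 0, 0, 0, 0, 10, 4.64, -3.32, 0, 0, 0, -0.004, 10, 4.64, -3.32, 0, 0, 0, -0.004, 10]'>/dev/null
python3 drive.py '[0, 0, 0, 0, 0, 0, 10, 0, 0, 0, 0, 0, 0, 10]'
python3 - <<'E'
from h import *
to(485,28,79,.400)
c,o=wrist();im=c['image'].astype(int);m=(im[...,1]>im[...,0]+8)&(im[...,1]>110);m[:,:330]=0
q,_=rect(c,cv2.morphologyEx(m.astype(np.uint8),cv2.MORPH_CLOSE,np.ones((7,7))),32);print(q)
u=np.array([np.cos(.4),np.sin(.4)]);n=[-u[1],u[0]];d=q[:2]-o['ee_pos'][:2];print('face gap',d@u-70,'lateral',d@n)
E
```

```text
t: 21.52
ee_pos: [485.4, 27.0, 285.1]
ee_rot: [[-0.39, 0.921, 0.001], [0.921, 0.39, 0.0], [-0.0, 0.001, -1.0]]
ft_force: [1.2, -0.2, -1.4]
grip_width: 19.5
finger_force: 53.8
delta [ 1.1 -0.  51.1] rz 0.001 cur yaw 0.401
[5.64001e+02 6.07530e+01 1.11457e+02 1.50422e+02 4.00000e-01]
face gap 15.560509765960987 lateral 0.47391126198355366
```

```bash

python3 drive.py '[0, 0, 1, 0, 0, 0, 10, 0, 0, 1.76, 0, 0, 0, 10, 0, 0, 2.02, 0, 0, 0, 10, 0, 0, 2.02, 0, 0, 0, 10]'|sed -n '2p;4p'
python3 drive.py '[0, 0.12, 0, 0, 0, 0, 10, 0, 0.24, 0, 0, 0, 0, 10, 0, 0.36, 0, 0, 0, 0, 10, 0, 0.44, 0, 0, 0, 0, 10, 0, 0.48, 0, 0, 0, 0, 10]'|sed -n '2p;4p'
python3 drive.py '[0, 0.02, 0, 0, 0, 0, 10, 0, 0.04, 0, 0, 0, 0, 10, 0, 0.06, 0, 0, 0, 0, 10, 0, 0.08, 0, 0, 0, 0, 10, 0, 0.08, 0, 0, 0, 0, 10]'|sed -n '2p;4p'
python3 drive.py '[0, 0.016, 0, 0, 0, 0, 10, 0, 0.032, 0, 0, 0, 0, 10, 0, 0.048, 0, 0, 0, 0, 10, 0, 0.048, 0, 0, 0, 0, 10]'|sed -n '2p;4p'
```

```text
ee_pos: [485.4, 26.2, 233.0]
ft_force: [-0.3, -0.0, -1.5]
ee_pos: [496.5, 31.7, 234.5]
ft_force: [-0.9, -0.1, -1.9]
ee_pos: [497.8, 32.3, 234.2]
ft_force: [-0.6, -0.2, -1.8]
ee_pos: [498.4, 32.5, 234.0]
ft_force: [-2.4, -0.3, -0.4]
```

```bash

python3 drive.py '[0, 0.02, 0, 0, 0, 0, 10, 0, 0.04, 0, 0, 0, 0, 10, 0, 0.06, 0, 0, 0, 0, 10, 0, 0.06, 0, 0, 0, 0, 10]'|sed -n '2p;4p'
python3 drive.py '[0, 0.02, 0, 0, 0, 0, 10, 0, 0.04, 0, 0, 0, 0, 10, 0, 0.04, 0, 0, 0, 0, 10, 0, 0.04, 0, 0, 0, 0, 10]'|sed -n '1p;2p;4p'
python3 drive.py '[0, -0.12, 0, 0, 0, 0, 10, 0, -0.6, 0, 0, 0, 0, 10, 0, -1.2, -0.4, 0, 0, 0, 10, 0, -1.2, -1.2, 0, 0, 0, 10, 0, -1.2, -2, 0, 0, 0, 10]'|sed -n '1p;2p;4p'
python3 - <<'E'
from h import *
to(436.4,-323.8,127,-.564)
c,o=wrist();cv2.imwrite('pics/w8.png',c['image'][...,::-1])
im=c['image'].astype(int);m=(im[...,1]>im[...,0]+8)&(im[...,1]>110);m[:,:330]=0
print(rect(c,cv2.morphologyEx(m.astype(np.uint8),cv2.MORPH_CLOSE,np.ones((7,7))),32))
E
```

```text
ee_pos: [499.1, 32.7, 234.0]
ft_force: [-4.9, -3.2, 3.5]
t: 23.73
ee_pos: [499.5, 32.8, 233.9]
ft_force: [-7.6, -4.1, 2.8]
t: 24.15
ee_pos: [473.2, 21.9, 284.4]
ft_force: [0.6, 1.4, -1.0]
delta [-303.6 -169.3    2.5] rz 0.967 cur yaw 0.403
(array([5.64268e+02, 6.10210e+01, 1.11525e+02, 1.50825e+02, 4.03000e-01]), np.int32(24268))
```

View pics/w8.png

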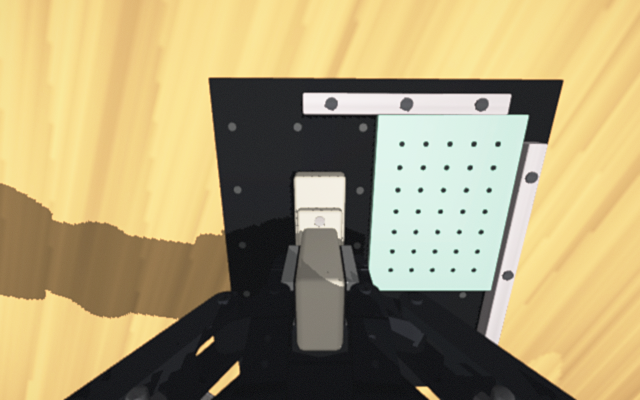

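Glass sits in the corner, flush with both fences (top edge at (377-510,114), right edge on the long fence). Returning the block.

```bash

python3 drive.py '[-1.32, -0.72, 0, 0, 0, 0, 10, -2.68, -1.48, 0, 0, 0, 0, 10, -4.04, -2.24, 0, 0, 0, 0, 10, -5.4, -3, 0, 0, 0, 0, 10, -6.76, -3.76, 0, 0, 0, 0, 10]'>/dev/null
python3 drive.py '[-1.32, -0.72, 0, 0, 0, 0.1, 10, -2.68, -1.48, 0, 0, 0, 0.2, 10, -4.04, -2.24, 0, 0, 0, 0.3, 10, -5.36, -3, 0, 0, 0, 0.4, 10, -5.36, -3, 0, 0, 0, 0.5, 10]'>/dev/null
python3 drive.py '[0, 0, 0, 0, 0, 0.12, 10, 0, 0, 0, 0, 0, 0.24, 10, 0, 0, 0, 0, 0, 0.36, 10, 0, 0, 0, 0, 0, 0.467, 10, 0, 0, 0, 0, 0, 0.467, 10]'
python3 - <<'E'
from h import *
to(433,-324,58,-.48)
E
```

```text
t: 25.45
ee_pos: [437.7, -323.0, 284.1]
ee_rot: [[0.538, 0.843, 0.001], [0.843, -0.538, -0.001], [-0.0, 0.001, -1.0]]
ft_force: [-0.0, 0.1, -1.7]
grip_width: 19.9
finger_force: 53.9
delta [-3.4 -3.5 71.1] rz -0.088 cur yaw -0.568
```

```bash

python3 drive.py '[-0.16, -0.16, 1, 0, 0, -0.09, 10, -0.16, -0.16, 2, 0, 0, -0.09, 10, -0.16, -0.16, 2.56, 0, 0, -0.09, 10, -0.16, -0.16, 2.72, 0, 0, -0.09, 10, -0.16, -0.16, 2.72, 0, 0, -0.09, 10]'|sed -n '2p;4p'
python3 drive.py '[0, 0, 0.04, 0, 0, 0, 10, 0, 0, 0.08, 0, 0, 0, 10, 0, 0, 0.12, 0, 0, 0, 10, 0, 0, 0.16, 0, 0, 0, 10, 0, 0, 0.16, 0, 0, 0, 10]'|sed -n '2p;4p'
python3 drive.py '[0, 0, 0.02, 0, 0, 0, 10, 0, 0, 0.04, 0, 0, 0, 10, 0, 0, 0.04, 0, 0, 0, 10]'|sed -n '2p;4p'
```

```text
ee_pos: [431.5, -324.2, 215.3]
ft_force: [-0.1, -0.5, -1.7]
ee_pos: [431.5, -324.3, 212.5]
ft_force: [0.4, -1.1, -0.9]
ee_pos: [431.4, -324.3, 211.2]
ft_force: [-0.4, 0.3, -0.5]
```

```bash

python3 drive.py '[0, 0, 0.02, 0, 0, 0, 10, 0, 0, 0.04, 0, 0, 0, 10, 0, 0, 0.04, 0, 0, 0, 10]'|sed -n '2p;4p'
python3 drive.py '[0, 0, 0.02, 0, 0, 0, 10, 0, 0, 0.02, 0, 0, 0, 10]'|sed -n '2p;4p'
```

```text
ee_pos: [431.3, -324.3, 210.8]
ft_force: [-1.5, 2.3, 6.5]
ee_pos: [431.3, -324.4, 210.9]
ft_force: [-3.0, 3.7, 12.3]
```

```bash

python3 drive.py '[0, 0, -0.032, 0, 0, 0, 10, 0, 0, -0.032, 0, 0, 0, 40, 0, 0, -0.032, 0, 0, 0, 60, 0, 0, -0.032, 0, 0, 0, 85, 0, 0, -0.032, 0, 0, 0, 85]' | tail -3
python3 drive.py '[0, 0, -0.04, 0, 0, 0, 85, 0, 0, -0.04, 0, 0, 0, 85, 0, 0, -0.04, 0, 0, 0, 85, 0, 0, -0.4, 0, 0, 0, 85, 0, 0, -1.2, 0, 0, 0, 85]'|tail -3
python3 drive.py '[0, 0, -1.4, 0, 0, 0, 85, 0, 0, -2.8, 0, 0, 0, 85, 0, 0, -4.2, 0, 0, 0, 85, 0, 0, -5.6, 0, 0, 0, 85, 0, 0, -6.4, 0, 0, 0, 85]'
python3 - <<'E'
from h import *
c,_=wrist();c2=env.camera('top')
a=c['image'][120:270,240:400,::-1];b=c2['image'][130:275,240:460,::-1]
f=lambda i,s:cv2.resize(np.clip(255*(i/255.)**.6,0,255).astype('uint8'),s,interpolation=cv2.INTER_CUBIC)
cv2.imwrite('pics/fin.png',np.hstack([f(a,(320,300)),f(b,(455,300))]))
im=c2['image'].astype(int);g=(im[...,1]>im[...,0]+12)&(im[...,1]>110);g[:140]=0;g[265:]=0;g[:,:240]=0;g[:,380:]=0
print(rect(c2,cv2.morphologyEx(g.astype(np.uint8),cv2.MORPH_CLOSE,np.ones((5,5))),32))
E
```

```text
ft_force: [0.6, 0.7, -0.3]
grip_width: 66.9
finger_force: 0.0
ft_force: [0.1, -0.4, -0.3]
grip_width: 84.9
finger_force: 0.0
t: 28.2
ee_pos: [431.0, -324.8, 405.1]
ee_rot: [[0.457, 0.889, 0.004], [0.889, -0.457, -0.003], [-0.001, 0.005, -1.0]]
ft_force: [0.4, -0.7, -0.6]
grip_width: 84.8
finger_force: 0.0
(array([5.60185e+02, 5.91020e+01, 1.08287e+02, 1.49331e+02, 4.02000e-01]), np.int32(1742))
```

View pics/fin.png

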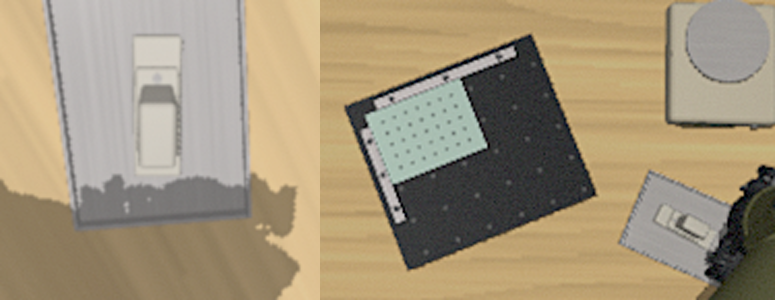

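The block stands upright near the middle of the tray (left half, about (158,105)), and the glass is home in the corner of the fences (right half, about (425,130)).

```bash
python3 -c "
from bench import env
print(env.finish_job())"
```

```text
the job is handed in; nothing more can be done
None
```

I handed the job in at about 28 s of robot time: the last images show the glass flush against both fences and the block standing upright in its tray. I steered clear of the pods, scale and ear defenders but did not re-measure them, and the hand-in gave no verdict.

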